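Find the untorqued stud diode and set it aside for rework

ROBOT

A 6-joint arm with a two-finger parallel gripper is mounted at the origin on a cart in front of the work surface, level with it; the furniture and walls round the work are solid. World frame = base frame: x ahead of the robot, y to its left, z up, the work surface at z = 0. Lengths are in m, angles in rad, forces in N, time in s.
With the tool pointing down it reaches from about 0.375 to 0.825 m from the base axis. Payload 5.5 kg.
Tool frame: the origin (TCP) lies where the fingers leave the gripper's body, on its centre line; the fingertips stand 73 mm ahead of it and the grasp point (between the pads) lies 54 mm ahead of it; z points along the fingers, y is the line along which they close (so a half turn about z gives the same grasp; the last joint's range is limited). The gripper opens to 85 mm and grips with 20 to 120 N. Pads are 22 mm wide; open, the fingers measure 114 mm over their backs; the gripper's body (76 mm by 85 mm) begins 54 mm behind the grasp point. The pads swing forward as they close: fully open they stand 13 mm farther back than shut.
Start: joints at [-1.116, 0.314, -0.047, 1.21, 0, 1.571], TCP at [0.264, -0.539, 0.304] pointing down, gripper open.
Joint ranges: [-2.67, 2.67], [-0.69, 1.73], [-1.03, 1.25], [-2.08, 2.16], [-1.42, 1.45], [-3.14, 3.14]. Speed limits (rad/s): [2.39, 2.39, 3.01, 3.14, 3.14, 3.14].

INTERFACE

Orientations are given as a rotation vector (axis times angle).
In Python, from workcell import manip, hand, kinematics, capture gives the robot as it stands. Calls block until the motion is done:
- manip.goto(position, orientation): joint-space move of the TCP to a pose.
- manip.move_straight(position, orientation=None, feed=0.15, guard=None): straight line of the TCP; orientation=None keeps the orientation; feed is the mean speed in m/s. With guard (N) it stops when the force on the tool has changed by that much, and returns True; else False.
- manip.movej(angles): joint-space move.
- hand.command_gripper(opening, grasp_force=None): finger opening in m; grasp_force is the grip in N (None keeps the last); returns when the fingers have stopped.
- manip.sleep(seconds).
- kinematics.solve_ik(position, orientation): joint angles nearest the present ones, or None.
- capture(name): name is "scene" or "side" or "wrist"; returns a dict with "color" (400x640x3 uint8, blue, green, red), "fx", "fy", "cx", "cy" (pixels), "xyz" and "attitude" of the camera in the world; the wrist camera has in their place "tool_from_camera" (4x4, takes a point from camera to tool coordinates, whose origin is the TCP and whose axes are the flange's). Camera axes: x right, y down, z forward; pixel columns grow to the right and rows downward; lengths in m; the calibration is good to about 2 mm. A picture is of the moment at which its call begins: read the wrist's pose just before it. There is no depth.
A pose or a line that the arm cannot do raises manip.Unreachable and nothing moves.
- manip.close_job(): hands the job in; it is judged then, once.
Readings, each from a call of its own:
- manip.current_time_s(): time.
- manip.current_q(): joint angles.
- manip.current_qd(): joint speeds.
- manip.current_tau(): joint torques, N m.
- manip.current_tcp_pos(): TCP position.
- manip.current_tool_rot(): TCP orientation.
- manip.current_contact_force(): force on the tool from outside, world axes, zero at the start.
- manip.current_ft_torque(): the same for the moment, N m.
- manip.current_finger_gap(): finger opening in m.
- manip.current_finger_force(): force on a finger pad.
Only numpy, scipy, OpenCV 4.12 (cv2) and the standard library are available. Lean on these libraries where they do the work, as an engineer would, in place of code of your own. Each camera call takes 0.05 s, during which the arm holds its last target. There are 200 camera calls.

TASK

Three rectifier heatsinks stand in the assembly nest, and the stud diode on one of them was never torqued down. Try the diodes by their hexagons with a light clockwise (tightening) twist (a fifth of a newton metre is plenty) until you find the one that gives, and turn that one a good 15 degrees to be sure; the properly tightened ones must not be turned. Lift the heatsink with the loose diode out of the nest and set it down gently, upright on its fins, in the black rework tray; leave the two good ones seated in the nest and the other things on the bench where they are.

Things in the scene. Friction and masses are not known exactly. Their poses are not given: they have to be found in the camera images.
- nest: assembly nest, fixed: black block 66 x 226 mm on a steel plate 82 x 250 mm, block top 25 mm above the bench. Origin at the centre of its underside, y along the row. Three square pockets, 46.5 mm wide, 14 mm deep, centres at y = -74, 0, +74 mm, floor 11 mm above the bench. A heatsink has about 1.25 mm play each side and can turn up to about 0.06 rad either way before it bears on the walls
- sink_a: one of three look-alikes, about 190 g, in no fixed order in the nest: finned aluminium heatsink 44 x 44 x 28 mm, loose in its pocket (origin: centre of its underside, z up). On its flat top a stud diode: steel hexagon 17 mm across flats from 29 to 40 mm above the origin, a can of 13 mm diameter (16 mm rim) to 50 mm, a thin terminal to 64 mm. It may be lifted by the hexagon
- sink_b: the same kind of assembly as sink_a
- sink_c: the same kind of assembly as sink_a
- hex_a (a point): centre of the steel hexagon of sink_a's diode; turns with the diode. Two of the flats look along its +y and -y axes, the others lie 60 degrees round. It lies 34.5 mm above the heatsink's underside on a tightened diode; a loose one stands 0.1 mm proud (34.6 mm), far too little to see or to tell from the measured poses, so only feeling tells
- hex_b (a point): the same for sink_b
- hex_c (a point): the same for sink_c
- diode_a (a joint): rotation of sink_a's diode on its heatsink, rad, 0 at the start, grows clockwise seen from above (tightening). A properly tightened diode holds to about 0.4 N m, then breaks away and turns; more than 0.08 rad either way spoils it. The loose one turns at about 0.05 N m. Before either, the heatsink takes up its play in the pocket
- diode_b (a joint): the same for sink_b
- diode_c (a joint): the same for sink_c
- tray: rework tray, fixed: black open tray 110 x 150 mm (inside 104 x 144 mm), walls 24 mm high, floor 6 mm above the bench; a small lip at either y end. Origin at the centre of its underside, y along its length
- loupe: bystander: black eye loupe, 44 mm diameter, 36 mm high; origin at the centre of its underside
- wick_reel: bystander: small yellow reel lying flat, 44 mm diameter, 12 mm high; origin at the centre of its underside
- flux_bottle: bystander: small bottle with a needle tip, 35 mm diameter, 118 mm high; origin at the centre of its underside
Mind the look-alikes: they are no part of the job. What is shaped like the sink_c but orange, pink or purple is not meant.

How it is judged:
By the outcome, as a careful person would: the job done as asked, in the order asked, and still so for the second after the job is handed in, with the robot touching nothing.
It also fails if it takes over 61 s, if anything falls off the work surface, if the arm or the gripper's body presses on something with over 40 N, if the wrist force passes 120 N, or if a joint passes its speed limit or range.

## Working session

There is one attempt and no reset: what is moved stays moved. The work goes in short steps, each a Python script; the robot and the scene stay as the last script left them, time stands still between calls to the robot, and variables do not carry over. Pictures are saved under pics/ and viewed, at most 10 in all, crops included, and the job is handed in when it is done.

```bash
ls; mkdir -p pics; python3 - <<'E'
from workcell import manip, hand, kinematics, capture
import cv2
for n in ("scene","side"):
    c=capture(n); cv2.imwrite(f"pics/{n}0.png",c["color"]); print(n,{k:v for k,v in c.items() if k!="color"})
c=capture("wrist");print(c["tool_from_camera"],c["fx"],c["fy"],c["cx"],c["cy"])
print(manip.current_time_s(),manip.current_tool_rot())
E
```

```text
pics
scene {'fx': 504.36021456285505, 'fy': 504.36021456285505, 'cx': 324.2184015862156, 'cy': 203.48046007789952, 'xyz': array([-0.09916768,  0.64526617,  0.9341044 ]), 'attitude': array([-1.1417841 ,  2.4153019 , -0.96079678])}
side {'fx': 412.29190334197875, 'fy': 412.29190334197875, 'cx': 324.8174496279688, 'cy': 195.113345649297, 'xyz': array([ 0.49792047, -0.64073942,  0.63909275]), 'attitude': array([-2.23580218,  0.03841531,  0.0068151 ])}
[[ 4.17878421e-04 -9.58297186e-01 -2.85773213e-01  7.34312605e-02]
 [ 9.99999306e-01  8.57819187e-05  1.17461520e-03 -1.54365946e-03]
 [-1.10111627e-03 -2.85773506e-01  9.58296557e-01 -7.04432398e-02]
 [ 0.00000000e+00  0.00000000e+00  0.00000000e+00  1.00000000e+00]] 328.6050587121878 328.6050587121878 320.46578968603524 202.54543794096597
0.15 [-3.05944656e+00 -7.08020914e-01  5.00387194e-04]
```

View pics/scene0.png

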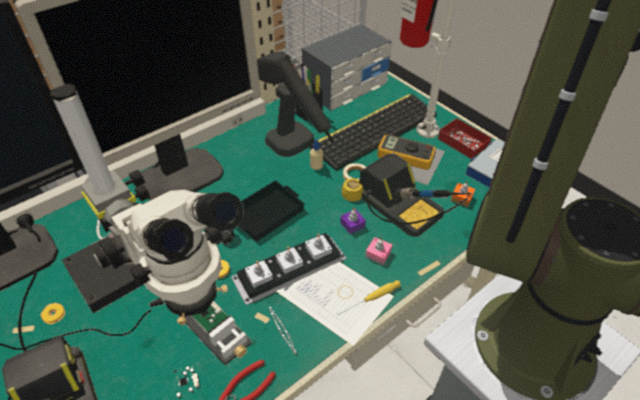

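View pics/side0.png

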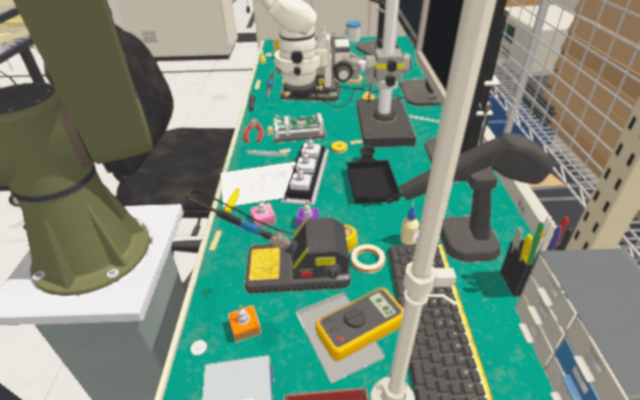

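Scene view: sinks at about (257,272), (289,258), (318,244), with the tray at (270,210). Side view: sinks at about (310,148), (305,163), (298,180), with the tray at (372,181). The microscope overhangs the bench just left of the nest.

```bash
cat > h.py <<'E'
import numpy as np, cv2
from scipy.spatial.transform import Rotation as R
from workcell import manip, hand, kinematics, capture
def cam(c, pos=None, rot=None):
    if "xyz" in c: return np.array(c["xyz"]), R.from_rotvec(c["attitude"]).as_matrix()
    T=np.array(c["tool_from_camera"]); Rt=R.from_rotvec(rot).as_matrix()
    return np.array(pos)+Rt@T[:3,3], Rt@T[:3,:3]
def ray(c,px,P):
    o,M=P; d=M@np.array([(px[0]-c["cx"])/c["fx"],(px[1]-c["cy"])/c["fy"],1]); return o,d/np.linalg.norm(d)
def plane(c,px,P,z):
    o,d=ray(c,px,P); return o+d*(z-o[2])/d[2]
def tri(rays):
    A=np.zeros((3,3));b=np.zeros(3)
    for o,d in rays: Q=np.eye(3)-np.outer(d,d);A+=Q;b+=Q@o
    p=np.linalg.solve(A,b); return p,max(np.linalg.norm((np.eye(3)-np.outer(d,d))@(p-o)) for o,d in rays)
def down(yaw): # tool x axis at angle yaw in the world, z down
    return (R.from_euler('z',yaw)*R.from_euler('x',np.pi)).as_rotvec()
def wrist():
    p,r=manip.current_tcp_pos(),manip.current_tool_rot(); c=capture("wrist"); return c,cam(c,p,r)
E
python3 - <<'E'
from h import *
s=capture("scene");d=capture("side");S=cam(s);D=cam(d)
for a,b in [((257,272),(310,148)),((289,258),(305,163)),((318,244),(298,180)),((270,210),(372,181))]:
    print(plane(s,a,S,.045).round(3),plane(d,b,D,.045).round(3),tri([ray(s,a,S),ray(d,b,D)]))
for px in [(235,290),(345,255),(230,232),(272,183),(305,205),(262,240),(353,218),(378,248),(316,155),(352,188),(223,268)]: print(px,plane(s,px,S,.0).round(3))
for n,c,k in (("s",s,(slice(150,310),slice(200,400))),("d",d,(slice(90,250),slice(240,440)))):
    cv2.imwrite(f"pics/c{n}.png",cv2.resize(c["color"][k],None,fx=4,fy=3.75)) if 0 else cv2.imwrite(f"pics/c{n}.png",cv2.resize(c["color"][k],(700,560),interpolation=cv2.INTER_CUBIC))
print(R.from_rotvec(manip.current_tool_rot()).as_matrix().round(2))
E
```

```text
[0.469 0.346 0.045] [0.471 0.327 0.045] (array([0.47224331, 0.34273198, 0.03656656]), np.float64(0.0019877898898901145))
[0.456 0.271 0.045] [0.458 0.254 0.045] (array([0.4589402 , 0.26701145, 0.0371469 ]), np.float64(0.001503217615366353))
[0.446 0.197 0.045] [0.442 0.18  0.045] (array([0.44508442, 0.19261168, 0.03829095]), np.float64(0.004496461065457331))
[0.598 0.22  0.045] [0.622 0.166 0.045] (array([0.62584059, 0.20537708, 0.01401928]), np.float64(0.0031347517721447686))
(235, 290) [0.489 0.395 0.   ]
(345, 255) [0.409 0.146 0.   ]
(230, 232) [0.635 0.315 0.   ]
(272, 183) [0.708 0.139 0.   ]
(305, 205) [0.591 0.12  0.   ]
(262, 240) [0.567 0.269 0.   ]
(353, 218) [0.482 0.055 0.   ]
(378, 248) [ 0.375  0.072 -0.   ]
(316, 155) [ 0.721 -0.021  0.   ]
(352, 188) [ 0.562 -0.013  0.   ]
(223, 268) [0.555 0.384 0.   ]
[[ 0.9   0.44 -0.  ]
 [ 0.44 -0.9   0.  ]
 [-0.   -0.   -1.  ]]
```

View pics/cs.png

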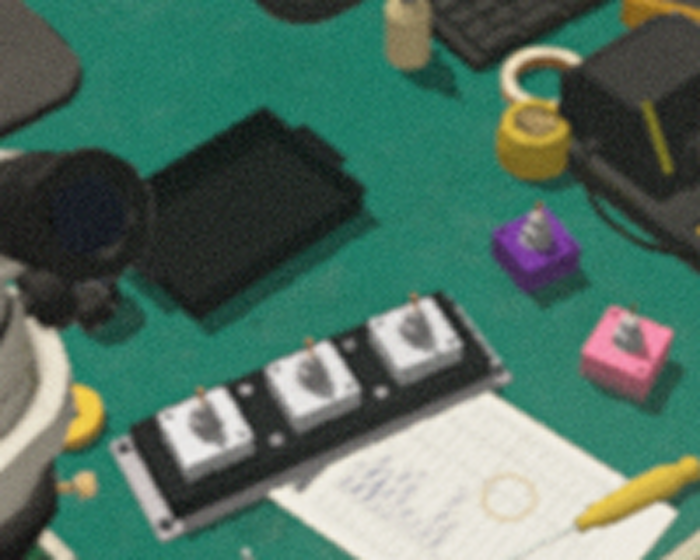

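Seen in the crop: three silver sinks in the nest with their hexagons on top. The empty tray lies behind, and the microscope eyepieces cover the tray's left corner. I'll check the side crop for how far the microscope reaches.

View pics/cd.png

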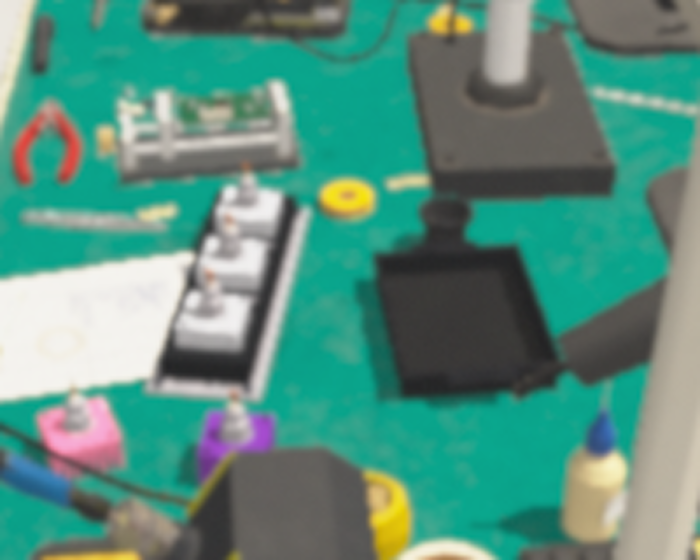

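```bash
python3 - <<'E'
from h import *
for yaw in np.radians([-10,170,80,-100]):
    print(round(np.degrees(yaw)),[None if (q:=kinematics.solve_ik([.459,.267,z],down(yaw))) is None else np.round(q,2) for z in (.22,.11)])
E
```

```text
-10 [array([ 0.53,  0.23, -0.35,  0.99, -0.  , -2.44]), array([ 0.53,  0.35, -0.48,  0.74, -0.  , -2.44])]
170 [array([ 0.53,  0.23, -0.35,  0.99,  0.  ,  0.7 ]), array([ 0.53,  0.35, -0.48,  0.74,  0.  ,  0.7 ])]
80 [array([ 0.53,  0.23, -0.35,  0.99,  0.  ,  2.27]), array([ 0.53,  0.35, -0.48,  0.74,  0.  ,  2.27])]
-100 [array([ 0.53,  0.23, -0.35,  0.99,  0.  , -0.87]), array([ 0.53,  0.35, -0.48,  0.74,  0.  , -0.87])]
```

Side crop: tray rim corners at about (375,258), (525,248), (560,360), (400,395). The loupe stands just beyond the far end of the tray at (445,225). Next is a wrist view over the nest.

```bash
python3 - <<'E'
from h import *
s=capture("scene");d=capture("side");S=cam(s);D=cam(d)
for a,b in [((225,210),(345,72)),((172,240),(345,72)),((195,300),(300,70))]: print(tri([ray(s,a,S),ray(d,b,D)]))
for p in [(375,258),(525,248),(560,360),(400,395)]: 
    print(plane(d,(240+p[0]*200/700,90+p[1]*160/560),D,.024).round(3))
manip.goto([.459,.267,.22],down(np.radians(170)))
c,P=wrist(); cv2.imwrite("pics/w1.png",c["color"]); print(manip.current_time_s())
np.savez("w1.npz",o=P[0],M=P[1])
E
```

```text
(array([0.54706101, 0.36988666, 0.22182144]), np.float64(0.02634327488479745))
(array([0.56228378, 0.47684791, 0.18597855]), np.float64(0.016339382575767572))
(array([0.42865923, 0.51083562, 0.17968361]), np.float64(0.02285268919079847))
[0.57  0.276 0.024]
[0.685 0.284 0.024]
[0.689 0.143 0.024]
[0.575 0.11  0.024]
3.325
```

View pics/w1.png

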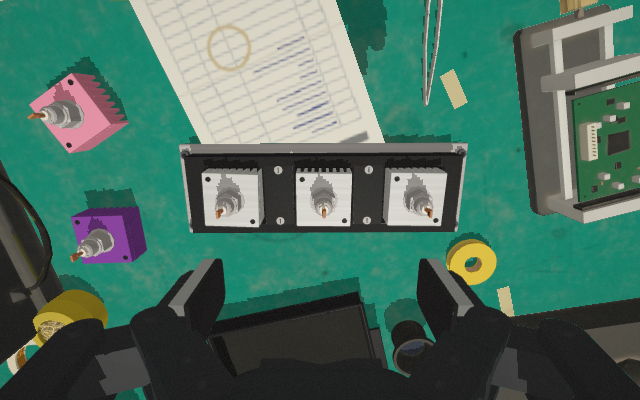

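Wrist view: hexagons at about (230,203), (323,197), (427,206), all looking toward the tray. The tray's near edge runs (212,330) to (360,292), with the loupe at (412,345). Now one close view over each sink.

```bash
python3 - <<'E'
from h import *
w=np.load("w1.npz");c0=capture("wrist");P0=(w["o"],w["M"])
H=[plane(c0,p,P0,.0455) for p in [(230,203),(323,197),(427,206)]]
print(np.round(H,4)); tiles=[]
for i,h in enumerate(H):
    manip.goto([h[0],h[1],.15],down(np.radians(170)))
    c,P=wrist(); cv2.imwrite(f"pics/k{i}.png",c["color"]); np.savez(f"k{i}.npz",o=P[0],M=P[1])
    tiles.append(cv2.resize(c["color"][165:305,260:384],(266,300),interpolation=cv2.INTER_CUBIC))
cv2.imwrite("pics/mos.png",cv2.resize(np.hstack(tiles),(798,300))); print(manip.current_time_s(), manip.current_contact_force())
E
```

```text
[[0.448  0.1984 0.0455]
 [0.4559 0.2706 0.0455]
 [0.4772 0.3493 0.0455]]
4.8167 [-0.30879583 -0.73364221  0.10360801]
```

View pics/mos.png

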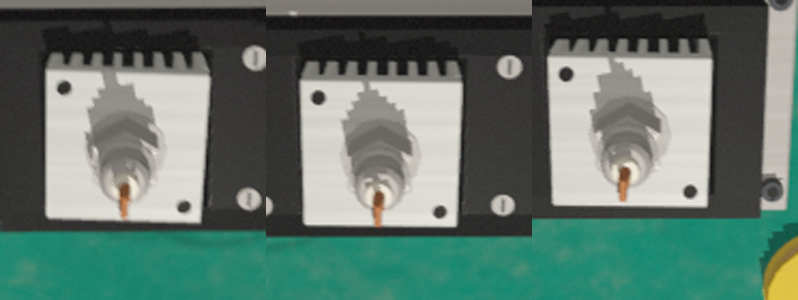

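All three sinks sit square in the view. The hexagons are partly in their own shadow, so I'll enlarge with contrast.

```bash
python3 - <<'E'
import cv2,numpy as np
t=[]
for i in range(3):
    a=cv2.imread(f"pics/k{i}.png")[196:266,292:352]
    g=cv2.cvtColor(a,cv2.COLOR_BGR2GRAY); g=cv2.createCLAHE(3,(2,2)).apply(g)
    t.append(cv2.resize(g,(264,308),interpolation=cv2.INTER_NEAREST))
cv2.imwrite("pics/hx.png",np.hstack(t))
E
```

```text
(no output)
```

View pics/hx.png

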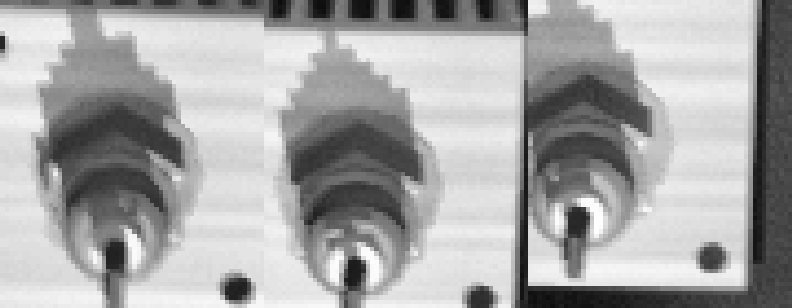

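Every hexagon shows a corner pointing up in the image, toward the robot, with two dark side faces. So one pair of flats faces tool ±y within a few degrees. I'll measure the small angles from the dark faces.

```bash
python3 - <<'E'
import cv2,numpy as np
t=[]
for i,(r0,c0) in enumerate([(216,298),(219,294),(208,286)]):
    g=cv2.cvtColor(cv2.imread(f"pics/k{i}.png"),cv2.COLOR_BGR2GRAY)[r0:r0+22,c0:c0+44]
    print(i,r0,c0); print("\n".join("".join("%4d"%v for v in row[::1]) for row in g[::1]))
    t.append(cv2.resize(g,(396,198),interpolation=cv2.INTER_NEAREST))
E
```

```text
0 216 298
 209 208 184 141 143 141 141 140 141 141 143 142 142 141 142 142 140 137 139 138 135 137 138 139 142 143 144 141 143 143 142 143 145 189 214 214 214 215 214 215 214 214 215 216
 208 208 196 140 141 140 140 140 140 141 141 141 139 136 135 134 133 131 127 129 126 124 127 131 128 135 139 141 141 141 142 142 143 188 212 212 212 212 213 213 213 213 213 214
 209 208 196 162 140 141 140 140 140 141 138 131 132 127 127 127 121 123 123 123 122 122 121 123 123 122 122 130 133 137 138 139 141 170 211 211 211 212 212 212 211 212 212 211
 211 210 208 166 142 141 142 141 141 138 134 131 121 124 121 122 121 121 119 115 116 114 122 122 121 119 123 120 120 124 131 141 142 169 200 212 212 211 211 212 212 211 212 211
 213 212 213 185 141 143 143 143 139 133 129 124 121 124 122 122 119 115 118 112 107 107 110 119 121 120 122 120 122 121 122 128 142 146 202 214 213 214 212 214 213 214 213 214
 215 215 215 188 146 145 143 138 130 123 123 122 122 122 120 118 116 111 108 106 103 104 104 107 113 121 123 122 120 121 122 121 131 147 192 216 216 216 216 215 216 216 216 216
 216 216 216 203 145 144 137
[... 9911 characters left out ...]
1 163 137 148 178 144 122 118 119 124 127 127 127 123 120 116 110 108 111 116 124 127 126 126 127 124 131 175 191 189 183 141 123 173 191 192 192 200 213 214 214 214 214
 189 188 182 175 206 204 162 119 119 122 124 121 113 109 104 105 107 106 106 105 105 105 106 111 120 124 124 133 140 179 197 201 209 190 185 194 194 192 194 214 214 215 215 215
 202 191 185 183 203 203 173 119 120 123 118 112 106 107 106 107 107 107 109 107 107 108 107 106 105 116 120 123 154 149 196 223 214 201 195 196 196 197 205 212 216 217 217 217
 204 191 190 184 199 200 141 122 123 119 112 108 108 107 110 108 111 111 109 110 110 109 108 108 108 106 116 125 150 164 163 213 206 196 196 197 197 196 199 218 218 218 218 218
```

```bash
cat > meas.py <<'E'
from h import *
import json
c=capture("wrist"); K=[(lambda z:(z["o"],z["M"]))(np.load(f"k{i}.npz")) for i in range(3)]
def proj(P,X): v=P[1].T@(X-P[0]); return np.array([c["cx"]+c["fx"]*v[0]/v[2],c["cy"]+c["fy"]*v[1]/v[2]])
def blob(i,p,r):
    g=cv2.imread(f"pics/k{i}.png",0).astype(float); x,y=np.round(p).astype(int)
    w=g[y-r:y+r+1,x-r:x+r+1]; m=(w<110).astype(np.uint8)
    n,l,s,ce=cv2.connectedComponentsWithStats(m)
    o=[(np.hypot(*(ce[k]-r)),k) for k in range(1,n) if 8<s[k,4]<60]
    return ce[min(o)[1]]+[x-r,y-r] if o else None
G=[]
for i,(hole,hx) in enumerate([((345.3,261.6),(318.4,241.3)),((341,263.5),(313.2,245)),((333.7,254),(304.9,234.6))]):
    a=blob(i,hole,6); j=1 if i!=1 else 0
    b=blob(j,proj(K[j],plane(c,a,K[i],.039)),9)
    print(i,a,b, None if b is None else tri([ray(c,a,K[i]),ray(c,b,K[j])]))
    G.append(plane(c,hx,K[i],.051)); print("hex",G[-1].round(4))
G=np.array(G); print(np.diff(G,axis=0),np.linalg.norm(np.diff(G,axis=0),axis=1))
json.dump(G.tolist(),open("hex.json","w"))
w=np.load("w1.npz");P0=(w["o"],w["M"])
for p in [(212,330),(360,292)]: print("tray",plane(c,p,P0,.024).round(3))
E
python3 meas.py
```

```text
0 [345.38095238 261.04761905] None None
hex [0.4476 0.1979 0.051 ]
1 [340.63636364 263.63636364] [467.45 267.95] (array([0.48200012, 0.28291553, 0.04046328]), np.float64(0.0026105377394877475))
hex [0.4595 0.2702 0.051 ]
2 [333.29166667 254.        ] [463.78571429 269.57142857] (array([0.49172145, 0.35595605, 0.04424799]), np.float64(0.0017432177644909703))
hex [0.4723 0.3431 0.051 ]
[[1.19058701e-02 7.22466701e-02 0.00000000e+00]
 [1.28065600e-02 7.29775800e-02 2.77555756e-17]] [0.07322111 0.07409275]
tray [0.574 0.142 0.024]
tray [0.557 0.288 0.024]
```

Both checks hold: sink spacing is 73 to 74 mm (74 given) and the tops triangulate to 40 to 44 mm (39 given, 2 mm calibration). The tray edge measures 147 mm (150 given). That puts the tray centre at about (0.62, 0.22). Now I'll feel the first diode, sink 2, which the arm is already over.

```bash
cat > feel.py <<'E'
from h import *
import json,sys
i=int(sys.argv[1]); G=json.load(open("hex.json"))[i]; yaw=np.radians([167.4,169,167.8][i]); o=down(yaw)
T=manip.current_time_s
t0=T(); hand.command_gripper(.032,40)
manip.goto([G[0],G[1],.15],o); hit=manip.move_straight([G[0],G[1],.113],feed=.08,guard=5)
print("hit",hit,manip.current_tcp_pos().round(4),"t",T()-t0)
if hit: sys.exit()
hand.command_gripper(0,40); print("gap",manip.current_finger_gap(),"F",manip.current_contact_force().round(2),"t",T()-t0)
q0=np.array(manip.current_q()); m0=manip.current_ft_torque()[2]; log=[]; res="loose"
for k in range(1,31):
    q=q0.copy(); q[5]+=.015*k; manip.movej(q); m=manip.current_ft_torque()[2]-m0
    log.append(round(float(m),3))
    if abs(m)>.17: res="tight"; break
print(res,k,log,"gap",manip.current_finger_gap(),"t",T()-t0)
if res=="tight":
    manip.movej(q0); hand.command_gripper(.032); manip.move_straight([G[0],G[1],.15],feed=.15)
print("T",T())
E
python3 feel.py 2
```

```text
hit True [0.4714 0.3426 0.111 ] t 1.3166000000000002
```

```bash
python3 - <<'E'
from h import *
print(manip.current_tcp_pos(),manip.current_contact_force(),manip.current_ft_torque(),manip.current_finger_gap(),R.from_rotvec(manip.current_tool_rot()).as_matrix().round(3)[:,2])
c,P=wrist(); cv2.imwrite("pics/t1.png",cv2.resize(c["color"][150:400,170:470],(720,600)))
E
```

```text
[0.47139364 0.34259722 0.11100968] [-0.6788683  -0.34935908  5.89511486] [-0.05402412  0.08472807  0.00656332] 0.03197770160423796 [-0.002 -0.001 -1.   ]
```

View pics/t1.png

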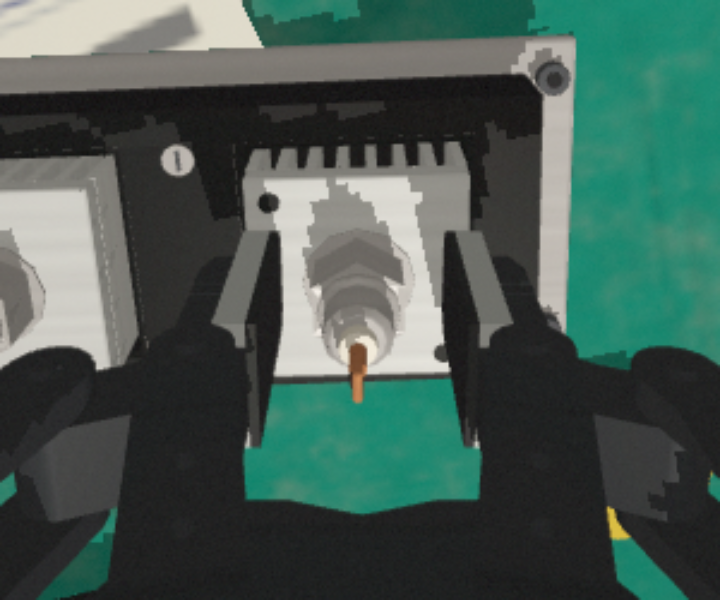

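The fingertips rest lightly (6 N) on the sink's top, with the hexagon centred between the pads. The arm droops about 2 mm, so I'll command the grip height 4 mm higher.

```bash
sed -i 's/\.113\]/.1172]/; s/^manip.goto(\[G/if manip.current_tcp_pos()[2]<.13: manip.move_straight([G[0],G[1],.12])\nelse: manip.goto([G/' feel.py; python3 feel.py 2
```

```text
Traceback (most recent call last):
  File "feel.py", line 8, in <module>
    print("hit",hit,manip.current_tcp_pos().round(4),"t",T()-t0)
                ^^^
NameError: name 'hit' is not defined
```

```bash
sed -i 's/^else: manip.goto(\(.*\),o); hit/else: manip.goto(\1,o)\nhit/' feel.py; sed -n 6,11p feel.py; python3 feel.py 2
```

```text
if manip.current_tcp_pos()[2]<.13: manip.move_straight([G[0],G[1],.12])
else: manip.goto([G[0],G[1],.15],o)
hit=manip.move_straight([G[0],G[1],.1172],feed=.08,guard=5)
print("hit",hit,manip.current_tcp_pos().round(4),"t",T()-t0)
if hit: sys.exit()
hand.command_gripper(0,40); print("gap",manip.current_finger_gap(),"F",manip.current_contact_force().round(2),"t",T()-t0)
hit False [0.4721 0.343  0.1169] t 0.7166999999999994
gap 0.015187617926136739 F [-1.2  -0.7   1.36] t 1.0
loose 30 [0.006, -0.007, 0.051, 0.016, 0.032, 0.054, 0.053, 0.046, 0.048, 0.045, 0.034, -0.008, 0.049, 0.059, 0.001, -0.001, 0.081, 0.022, 0.038, 0.049, -0.013, -0.016, 0.032, 0.081, 0.036, 0.008, 0.014, 0.021, 0.003, 0.021] gap 0.015413332859169838 t 8.5
T 15.2
```

A gap of 15.2 mm instead of 17 mm suggests the pads may be slipping on the round rim, so I'll check visually whether the hexagon turned.

```bash
python3 - <<'E'
from h import *
print(manip.current_tcp_pos(),manip.current_contact_force().round(2),manip.current_finger_force())
c,P=wrist(); cv2.imwrite("pics/t2.png",cv2.resize(c["color"][160:320,235:395],(600,600),interpolation=cv2.INTER_CUBIC))
E
```

```text
[0.47225482 0.34292637 0.11725184] [0.45 0.02 0.1 ] 38.99560255264987
```

View pics/t2.png

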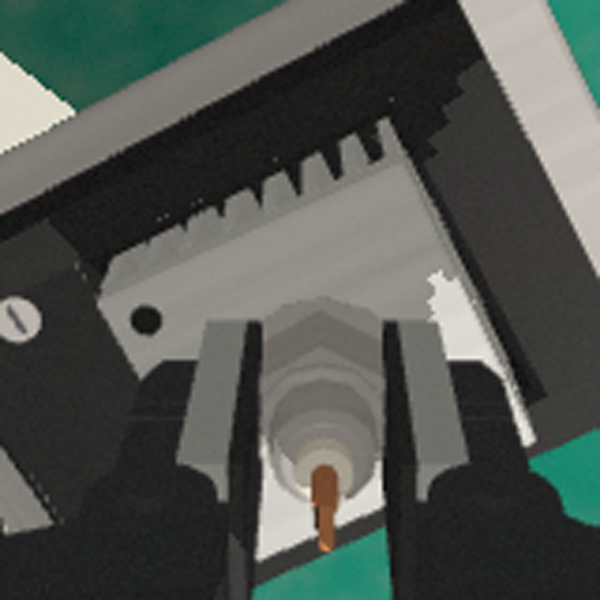

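The hexagon turned with the gripper (about 22° relative to the heatsink), so sink 2 is the loose one. I'll lift it, carry it over the tray, and look before lowering.

```bash
python3 - <<'E'
from h import *
q=np.array(manip.current_q()); q[5]-=.04; manip.movej(q)
p=manip.current_tcp_pos(); f0=manip.current_contact_force()
print("jam",manip.move_straight([p[0],p[1],p[2]+.03],feed=.05,guard=12), (manip.current_contact_force()-f0).round(2))
manip.move_straight([p[0],p[1],.205],feed=.12)
manip.move_straight([.50,.24,.205],feed=.15); manip.move_straight([.622,.21,.18],feed=.15)
print(manip.current_finger_gap(),(manip.current_contact_force()-f0).round(2),manip.current_tcp_pos(),manip.current_time_s())
c,P=wrist(); np.savez("w2.npz",o=P[0],M=P[1]); s=capture("scene")
cv2.imwrite("pics/w2.png",c["color"])
cv2.imwrite("pics/m2.png",np.hstack([cv2.resize(c["color"],(480,300)),cv2.resize(s["color"][140:300,200:370],(319,300))]))
E
```

```text
jam False [-1.97  0.02 -2.1 ]
0.015359911530702602 [-1.9   0.46 -2.18] [0.62135256 0.21025904 0.17990883] 18.7417
```

View pics/m2.png

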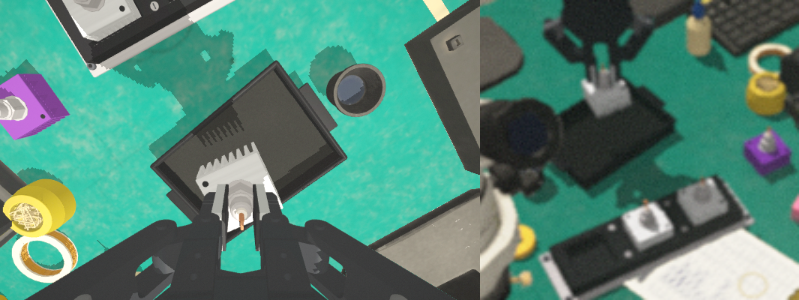

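Sink 2 hangs upright in the grip above the tray (weight change 2.1 N) and its pocket is empty. Tray rim corners, in full-resolution wrist pixels: (204,217), (371,83), (461,207). I'll compute the tray centre, then lower.

```bash
python3 - <<'E'
from h import *
w=np.load("w2.npz");P=(w["o"],w["M"]);c=capture("wrist")
A,B,C=[plane(c,p,P,.024) for p in [(204,217),(371,83),(461,207)]]
ctr=(A+C)/2; print(A.round(3),B.round(3),C.round(3),np.linalg.norm(A-B),np.linalg.norm(B-C),"centre",ctr.round(3))
if not(.1<np.linalg.norm(B-C)<.12 and .138<np.linalg.norm(A-B)<.162): raise SystemExit
t=ctr[:2]; print("shift",t-manip.current_tcp_pos()[:2])
manip.move_straight([t[0],t[1],.135],feed=.1); manip.sleep(.3)
print("touch",manip.move_straight([t[0],t[1],.107],feed=.02,guard=1.5),manip.current_tcp_pos().round(4),manip.current_contact_force().round(2),manip.current_time_s())
E
```

```text
[0.576 0.139 0.024] [0.57  0.288 0.024] [0.678 0.295 0.024] 0.14947105258805263 0.10855535555606917 centre [0.627 0.217 0.024]
shift [0.00584222 0.00652746]
touch True [0.6268 0.2166 0.112 ] [-0.82 -0.18  4.62] 20.8417
```

The tray measures 149 x 109 mm, and touchdown came at exactly the expected floor height. Releasing.

```bash
python3 - <<'E'
from h import *
p=manip.current_tcp_pos()
hand.command_gripper(.034); manip.move_straight([p[0],p[1],.24],feed=.12)
manip.sleep(.3); c,P=wrist(); g=cv2.cvtColor(c["color"],cv2.COLOR_BGR2HSV)
m=((g[...,2]>150)&(g[...,1]<50)).astype(np.uint8)
n,l,s,ce=cv2.connectedComponentsWithStats(m)
for k in range(1,n):
    if s[k,4]>250: print(s[k],plane(c,ce[k],P,.034).round(3))
print(manip.current_contact_force().round(2),manip.current_finger_gap(),manip.current_time_s())
cv2.imwrite("pics/w3.png",c["color"])
E
```

```text
[ 118    0   90   65 3421] [0.452 0.196 0.034]
[227   0  42  22 475] [0.477 0.255 0.034]
[ 150    0  195  103 2184] [0.499 0.237 0.034]
[106  20  43  72 261] [0.45  0.16  0.034]
[ 47 123  40  27 778] [0.465 0.074 0.034]
[ 288  156   67   70 2621] [0.625 0.218 0.034]
[256 247  24  48 501] [0.657 0.134 0.034]
[362 247  24  48 508] [0.714 0.214 0.034]
[ 466  250  123   90 5616] [0.827 0.322 0.034]
[  61  276   70   56 1404] [ 0.588 -0.027  0.034]
[ 601  294   39   78 1464] [0.912 0.379 0.034]
[-0.31 -0.11  0.36] 0.03390565130802031 22.7417
```

```bash
python3 -c "
from workcell import manip
print(manip.close_job())"
```

```text
the job is handed in; nothing more can be done
None
```

The loose diode was on the sink at the loupe end of the nest, the first one I tried; I turned it about 22° clockwise, set that sink down upright in the rework tray, left the other two unturned in the nest, and handed the job in at about 23 s (verdict not shown).

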